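Power up and start the tube heater

ROBOT

A 6-joint arm with a two-finger parallel gripper is mounted at the origin on the work surface. World frame = base frame: x ahead of the robot, y to its left, z up, the work surface at z = 0. Lengths are in m, angles in rad, forces in N, time in s.
With the tool pointing down it reaches from about 0.35 to 0.925 m from the base axis. Payload 6.4 kg.
Tool frame: the origin (TCP) lies on the centre line of the jaws, within the pads' length; the fingertips stand 22 mm ahead of it and the grasp point (between the pads) lies 3 mm ahead of it; z points along the fingers, y is the line along which they close (so a half turn about z gives the same grasp; the last joint's range is limited). The gripper opens to 85 mm and grips with 20 to 120 N. Pads are 22 mm wide; open, the fingers measure 114 mm over their backs; the gripper's body (76 mm by 85 mm) begins 54 mm behind the grasp point. The pads swing forward as they close: fully open they stand 13 mm farther back than shut.
Start: joints at [0.983, 0.245, 1.558, -0, 1.339, -0.174], TCP at [0.261, 0.595, 0.221] pointing down, gripper open.
Joint ranges: [-3.13, 3.13], [-1.02, 2.26], [0.13, 2.54], [-0.95, 4.09], [0.21, 2.88], [-2.74, 2.74]. Speed limits (rad/s): [2.57, 2.57, 3.14, 3.14, 3.14, 3.14].

INTERFACE

Orientations are given as a rotation vector (axis times angle).
In Python, from bench import monitor, vision, workorder gives the robot as it stands. The module is installed in compiled form; this text tells all that it offers.
- The arm moves only by the shell command python3 -m inch 'ROWS' [FORCE]. ROWS is JSON, a list of rows, each an object of numbers: "x", "y", "z": the shift along the world's x, y, z in mm; "rx", "ry", "rz": the turn, a rotation vector about the world's x, y, z in rad; "fingers": the opening, from 0 (shut) to 1 (fully open). A call has 1 to 10 rows; each row is the pose to reach, as a shift and turn from the pose commanded when the call began; what a row does not reach only later rows make up. A row lasts 1/8 s, in which the tool goes at most 62.5 mm and 10.7 degrees, less where a joint would pass 70% of its speed; a pose out of reach is approached as far as the arm can. A call with a gripper value outside its range is refused whole. The fingers move at their own pace and stop on an object; FORCE is the grip in N (left out, the last holds). Time passes only in rows, so rows that repeat a pose let the fingers close. It gives the time, the measured TCP pose, the force, the opening and the grip force at its end, in the units of the state.
- monitor.read_state(): the state, without advancing time (a new reading comes with each control period).
- vision.snapshot(name): name is "scene" or "top"; returns the picture (400x640x3 uint8, red, green, blue); there is no depth.
- vision.camera_params(name): a dict with "mtx" (3x3 intrinsics, pixels), "dist" ([k1, k2, p1, p2, k3] as OpenCV has them; the pictures are not rectified), "pose" (4x4, takes a point from camera to world coordinates). Camera axes: x right, y down, z forward; pixel columns grow to the right and rows downward; lengths in m; the calibration is good to about 2 mm. A picture is of the moment at which its call begins. camera_params takes no time and is no camera call.
- workorder.close_job(): hands the job in; it is judged then, once.
The state is a dict: "time_s": time; "joints": joint angles; "joint_velocities": joint speeds; "joint_torque": joint torques, N m; "position": TCP position; "eef_rot": TCP orientation; "contact_force": force on the tool from outside, world axes, zero at the start; "ft_torque": the same for the moment, N m; "gripper_width": finger opening in m; "finger_force": force on a finger pad.
Only numpy, scipy, OpenCV 4.12 (cv2) and the standard library are available. Lean on these libraries where they do the work, as an engineer would, in place of code of your own. Each camera call takes 0.05 s, during which the arm holds its last target. There are 200 camera calls.

TASK

Start the tube heater using only the closed fingertips: press the raised white half of the rocker on the yellow switch box fully down to switch the power on, then push the blue program key fully down so that it stays down, then press the green start key fully down and let it come back up. Keep to that order, never press the red stop key, do not lift, tip or shove the switch box, and leave the test-tube rack, marker, jar and petri dish where they are. Finish with the hand clear of everything.

Things in the scene. Friction and masses are not known exactly. Their poses are not given: they have to be found in the camera images.
- heater: White tube heater fixed to the bench, 170 (x) x 240 (y) x 70 mm high; origin at the centre of its underside, z up. An aluminium block with small capped tubes fills its +x half, up to 89 mm above the bench. The grey strip along its -x edge carries three round keys in a row, 48 mm from the origin towards -x, at y = -60, 0, +60 mm; which colour sits where varies.
- program_key_top (a point): Centre of the top of the blue program key. Each key's cap is 28 mm in diameter and stands 10 mm proud of a black collar 44 mm in diameter; its top is 84 mm above the bench when up (this point moves with it). Press straight down.
- program_key (a joint): Blue program key, m pushed down: 0 up, 0.006 fully down. It has no spring: it resists with about 3.5 N and stays where it is left.
- start_key_top (a point): Centre of the top of the green start key (moves with it; 84 mm above the bench when up). Press straight down.
- start_key (a joint): Green start key, m pushed down: 0 up, 0.006 fully down. Sprung: 1.5 N begins to move it, 5 N holds it fully down, and it comes back up when let go.
- stop_key_top (a point): Centre of the top of the red stop key, to be left alone (84 mm above the bench).
- stop_key (a joint): Red stop key, m pushed down: 0 up, 0.006 fully down; sprung like the green one.
- switch_box: Yellow mains switch box, loose on rubber feet, 116 (x) x 64 (y) x 42 mm high, about 0.8 kg; origin at the centre of its underside, z up; it may face any way. Its rocker, a shallow V 60 mm long (along x) and 30 mm wide, pivots in the middle of the top, 39 mm above the bench: white half with a black dot towards -x, raised at the start; grey half towards +x, level at the start.
- rocker_on (a point): Point to press: on the top of the rocker's white half, 24 mm from the pivot along the half (6 mm short of its outer end), on its centre line. Moves with the rocker: about 54 mm above the bench when off, 45 mm when on.
- rocker (a joint): Rocker angle, rad: 0 = off (white half raised, its outer end about 56 mm above the bench), 0.40 = fully on (white half level, top 45 mm above the bench). It stays where it is left; about 4 N straight down on the white half moves it.
- tube_rack: Bystander: loose cream test-tube rack with glass tubes, 150 (x) x 70 (y) mm, tubes to 149 mm high; origin at the centre of its underside.
- marker: Bystander: loose white marker pen lying along its x, 125 x 14 x 14 mm, blue cap; origin at the centre of its underside.
- reagent_jar: Bystander: loose amber jar with black cap, 48 mm in diameter, 75 mm high; origin at the centre of its underside.
- petri_dish: Bystander: loose clear petri dish, 92 mm in diameter, 14 mm high; origin at the centre of its underside.
Not all that is in view belongs to the job. What is meant by the switch_box is not purple, and is the larger of those in its own colour.

How it is judged:
By the outcome, as a careful person would: the job done as asked, in the order asked, and still so for the second after the job is handed in, with the robot touching nothing.
It also fails if it takes over 46 s, if anything falls off the work surface, if the arm or the gripper's body presses on something with over 40 N, if the wrist force passes 120 N, or if a joint passes its speed limit or range.

## Working session

There is one attempt and no reset: what is moved stays moved. The work goes in short steps, Python scripts to look and compute and a shell command to move; the robot and the scene stay as the last step left them, time stands still between calls to the robot, and variables do not carry over. Pictures are saved under pics/ and viewed, at most 14 in all, crops included, and the job is handed in when it is done.

```bash
mkdir -p pics; cat > h.py <<'E'
import numpy as np, cv2
from bench import monitor, vision, workorder
def snap(cam,name,crop=None,k=1):
    im=vision.snapshot(cam)[:,:,::-1].copy()
    cv2.imwrite(f'pics/{name}_raw.png',im)
    if crop: x0,y0,x1,y1=crop; im=im[y0:y1,x0:x1]
    cv2.imwrite(f'pics/{name}.png',cv2.resize(im,None,fx=k,fy=k,interpolation=cv2.INTER_CUBIC))
def world(cam,uv,z):
    p=vision.camera_params(cam);K=np.array(p['mtx']);d=np.array(p['dist']);T=np.array(p['pose'])
    n=cv2.undistortPoints(np.array(uv,float).reshape(-1,1,2),K,d)[:,0]
    r=np.c_[n,np.ones(len(n))]@T[:3,:3].T
    return T[:3,3]+r*((z-T[2,3])/r[:,2])[:,None]
def pix(cam,P):
    p=vision.camera_params(cam);T=np.linalg.inv(np.array(p['pose']))
    return cv2.projectPoints(np.array(P,float).reshape(-1,1,3),cv2.Rodrigues(T[:3,:3])[0],T[:3,3],np.array(p['mtx']),np.array(p['dist']))[0][:,0]
E
python3 - <<'E'
from h import *
snap('top','top0');snap('scene','scene0')
print(monitor.read_state());print(np.array(vision.camera_params('top')['pose']).round(3),np.array(vision.camera_params('scene')['pose']).round(3))
E
```

```text
{'time_s': 0.1, 'joints': array([ 9.82879964e-01,  2.45805445e-01,  1.55892377e+00, -3.91755309e-06,
        1.33872561e+00, -1.74124083e-01]), 'joint_velocities': array([-1.09509644e-03, -2.24508176e-03, -1.42697043e-03, -9.02667984e-05,
        7.67745486e-04, -1.50587426e-04]), 'joint_torque': array([ 1.98628513e-04, -4.30674291e+01, -3.27126539e+01, -1.25706761e-04,
        2.86418079e-03, -1.24491010e-05]), 'position': array([0.26105919, 0.59467895, 0.21983438]), 'eef_rot': array([-6.45212952e-01, -3.07391753e+00,  2.71694391e-03]), 'contact_force': array([-0.52082387, -0.37134996, -0.31911266]), 'ft_torque': array([0.00163796, 0.02955559, 0.03788857]), 'finger_force': 0.0, 'gripper_width': 0.08540889538176419}
[[-0.000e+00 -1.000e+00  3.000e-02  5.680e-01]
 [-1.000e+00  1.000e-03  1.000e-03  1.100e-02]
 [-1.000e-03 -3.000e-02 -1.000e+00  1.261e+00]
 [ 0.000e+00  0.000e+00  0.000e+00  1.000e+00]] [[-0.648  0.572 -0.503  1.237]
 [ 0.761  0.503 -0.41   0.553]
 [ 0.018 -0.648 -0.761  1.025]
 [ 0.     0.     0.     1.   ]]
```

View pics/top0.png

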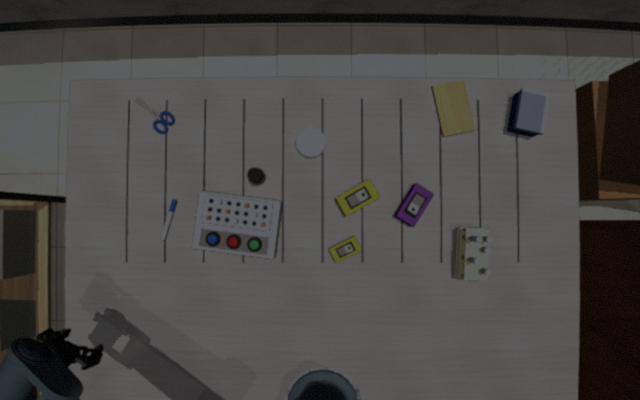

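View pics/scene0.png

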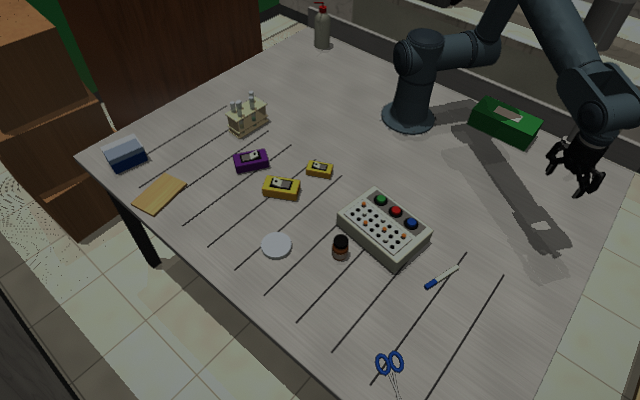

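The top view shows the heater keys: blue (213,239), red (233,241), green (254,244). Three things could be the switch box: large yellow (357,197), small yellow (345,249) and purple (413,205). The large yellow one fits the description, so I'm checking it in a crop.

```bash
python3 - <<'E'
from h import *
im=cv2.imread('pics/top0_raw.png')
a=cv2.resize(im[172:222,325:390],None,fx=9,fy=9,interpolation=cv2.INTER_CUBIC)
b=cv2.resize(im[215:265,185:290],None,fx=5.57,fy=5.57,interpolation=cv2.INTER_CUBIC)[:278]
c=np.zeros((450+280,600,3),np.uint8)
c[:450,:585]=a;c[450:728,:585]=b[:,:585]
cv2.imwrite('pics/c1.png',np.clip(c[:450].astype(float)*1.8,0,255).astype(np.uint8))
cv2.imwrite('pics/c2.png',np.clip(b.astype(float)*1.8,0,255).astype(np.uint8))
E
```

```text
(no output)
```

View pics/c1.png

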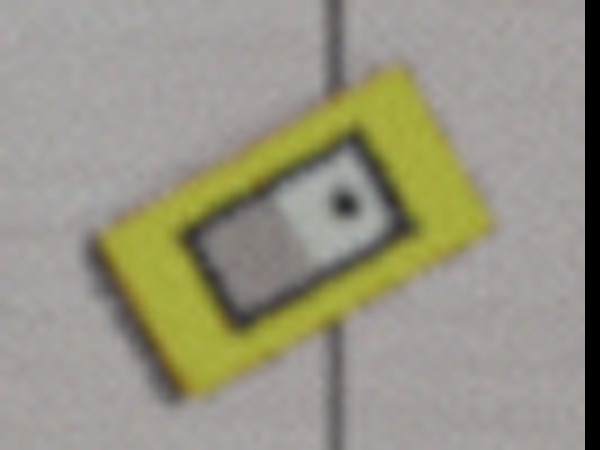

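View pics/c2.png

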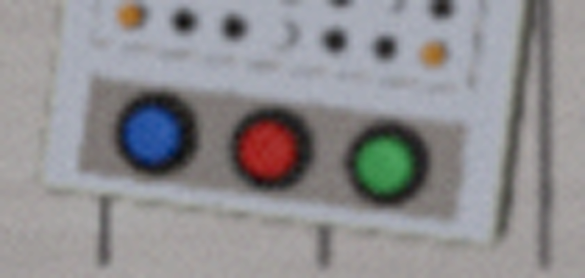

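The first crop shows the large yellow box with its white half and dot at the upper right, and corners at (405,62), (495,220), (190,398), (97,235). In the second crop the key caps are blue (153,133), red (268,148) and green (384,163).

```bash
python3 - <<'E'
from h import *
c=np.array([(405,62),(495,220),(190,398),(97,235)])/9-.5+[325.5,172.5]-.0
C=world('top',c,.042);print(C.round(4))
print('sizes',np.linalg.norm(C[0]-C[1]),np.linalg.norm(C[1]-C[2]),np.linalg.norm(C[2]-C[3]),np.linalg.norm(C[3]-C[0]))
m=C.mean(0);d=(C[0]+C[1]-C[2]-C[3])[:2];d/=np.linalg.norm(d)
P=m[:2]+d*24*np.cos(.4)/1000
print('centre',m,'white dir',d,np.degrees(np.arctan2(d[1],d[0])),'press',P)
# dot / rocker ends check
q=np.array([(345,204)])/9+[325,172];print('dot',world('top',q,.052),pix('top',[[*P,.054]])*1.0, q)
k=np.array([(153,133),(268,148),(384,163)])/5.57+[185,215];K=world('top',k,.084);print(K,np.linalg.norm(np.diff(K,axis=0),axis=1))
s=monitor.read_state();R=cv2.Rodrigues(s['eef_rot'])[0];print(R.round(3))
E
```

```text
[[ 0.6787 -0.1403  0.042 ]
 [ 0.6273 -0.1693  0.042 ]
 [ 0.5696 -0.07    0.042 ]
 [ 0.6225 -0.04    0.042 ]]
sizes 0.059069271832036765 0.11485042522948327 0.06080569766398575 0.1150114753160521
centre [ 0.62453132 -0.10490416  0.042     ] white dir [ 0.49581163 -0.8684301 ] -60.27671583183421 press [ 0.63549147 -0.12410121]
dot [[ 0.63198874 -0.11945785  0.052     ]] [[365.00481961 193.42091751]] [[363.33333333 194.66666667]]
[[0.50559251 0.31011658 0.084     ]
 [0.49814878 0.2513354  0.084     ]
 [0.4906906  0.19233497 0.084     ]] [0.05925063 0.05946995]
[[-0.916  0.402 -0.001]
 [ 0.402  0.916 -0.002]
 [ 0.    -0.002 -1.   ]]
```

```bash
python3 -m inch '[{"x":25,"y":-48,"rz":-0.064,"fingers":0},{"x":50,"y":-96,"rz":-0.128,"fingers":0},{"x":75,"y":-144,"rz":-0.192,"fingers":0},{"x":100,"y":-192,"rz":-0.256,"fingers":0},{"x":125,"y":-240,"rz":-0.32,"fingers":0},{"x":150,"y":-288,"rz":-0.384,"fingers":0},{"x":175,"y":-336,"rz":-0.448,"fingers":0},{"x":200,"y":-384,"rz":-0.512,"fingers":0},{"x":225,"y":-432,"rz":-0.576,"fingers":0},{"x":250,"y":-480,"rz":-0.64,"fingers":0}]' 20
python3 -m inch '[{"x":25,"y":-48,"z":-10},{"x":50,"y":-96,"z":-30},{"x":75,"y":-144,"z":-55},{"x":100,"y":-192,"z":-80},{"x":125,"y":-239,"z":-105},{"x":125,"y":-239,"z":-115},{"x":125,"y":-239,"z":-115}]'
```

```text
validation failed for argument at $[0]...
validation failed for argument at $[0]...
```

```bash
python3 -m inch '[{"x":25,"y":-48,"z":0,"rx":0,"ry":0,"rz":-0.064,"fingers":0},{"x":50,"y":-96,"z":0,"rx":0,"ry":0,"rz":-0.128,"fingers":0},{"x":75,"y":-144,"z":0,"rx":0,"ry":0,"rz":-0.192,"fingers":0},{"x":100,"y":-192,"z":0,"rx":0,"ry":0,"rz":-0.256,"fingers":0},{"x":125,"y":-240,"z":0,"rx":0,"ry":0,"rz":-0.32,"fingers":0},{"x":150,"y":-288,"z":0,"rx":0,"ry":0,"rz":-0.384,"fingers":0},{"x":175,"y":-336,"z":0,"rx":0,"ry":0,"rz":-0.448,"fingers":0},{"x":200,"y":-384,"z":0,"rx":0,"ry":0,"rz":-0.512,"fingers":0},{"x":225,"y":-432,"z":0,"rx":0,"ry":0,"rz":-0.576,"fingers":0},{"x":250,"y":-480,"z":0,"rx":0,"ry":0,"rz":-0.64,"fingers":0}]' 20
```

```text
time_s: 1.35
position: [0.5117, 0.1135, 0.2206]
eef_rot: [-1.583, -2.713, 0.0]
contact_force: [1.3, 0.2, -0.1]
gripper_width: -0.0001
finger_force: 0.0
```

```bash
python3 -m inch '[{"x":25,"y":-48,"z":-10,"rx":0,"ry":0,"rz":0,"fingers":0},{"x":50,"y":-96,"z":-30,"rx":0,"ry":0,"rz":0,"fingers":0},{"x":75,"y":-144,"z":-50,"rx":0,"ry":0,"rz":0,"fingers":0},{"x":100,"y":-192,"z":-75,"rx":0,"ry":0,"rz":0,"fingers":0},{"x":123,"y":-237,"z":-100,"rx":0,"ry":0,"rz":0,"fingers":0},{"x":123,"y":-237,"z":-126,"rx":0,"ry":0,"rz":0,"fingers":0},{"x":123,"y":-237,"z":-126,"rx":0,"ry":0,"rz":0,"fingers":0},{"x":123,"y":-237,"z":-126,"rx":0,"ry":0,"rz":0,"fingers":0}]'
python3 - <<'E'
from h import *
snap('top','top1',(325,172,390,222),1)
im=cv2.imread('pics/scene0_raw.png')
snap('scene','s1',(220,130,345,225),6)
p=monitor.read_state();print(p['position'],p['contact_force'])
print('tip px in crop',(pix('scene',[p['position']-[0,0,.022],[.6355,-.1241,.054]])-[220,130])*6)
E
```

```text
time_s: 2.35
position: [0.6346, -0.1215, 0.0957]
eef_rot: [1.578, 2.715, 0.0]
contact_force: [0.7, -0.3, 0.3]
gripper_width: 0.0002
finger_force: 0.0
[ 0.6351566  -0.12149594  0.09660497] [-0.29621253 -0.4705865  -0.23326773]
tip px in crop [[320.99213168 274.77594869]
 [319.51862383 298.89363334]]
```

View pics/s1.png

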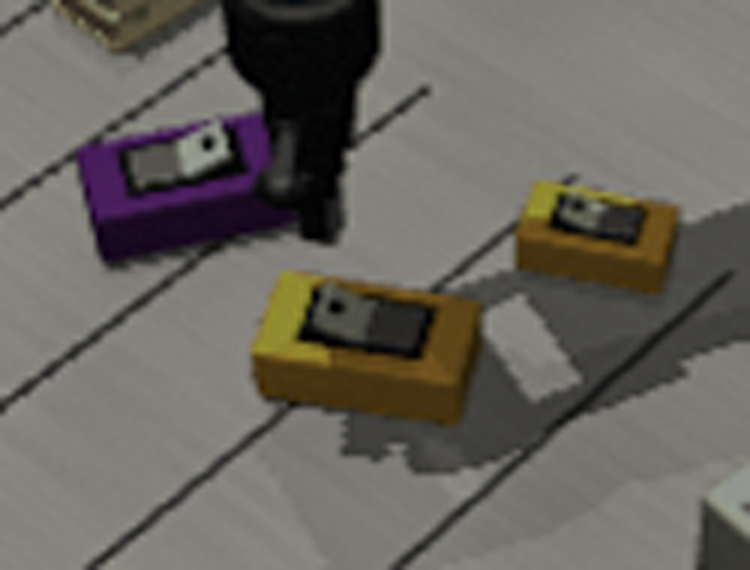

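The scene crop shows the large box's rocker, with its dot at (337,307). The fingertip ends at about (320,240), roughly 35 crop px above the predicted (321,275). I'll check that mismatch before pressing.

```bash
python3 - <<'E'
from h import *
im=cv2.imread('pics/top1_raw.png');p=monitor.read_state();o=p['position'];R=cv2.Rodrigues(p['eef_rot'])[0]
print(R.round(2),o)
t=cv2.imread('pics/s1_raw.png')[140:200,240:310];t2=cv2.imread('pics/top1_raw.png')[165:225,330:400]
c=np.hstack([cv2.resize(t,None,fx=5.6,fy=5.6),cv2.resize(t2,None,fx=5.6,fy=5.6)]);c=np.clip(c*2.0,0,255).astype(np.uint8)
i0=np.array([.261,.595,.220])
print('init tcp,tip in scene0',pix('scene',[i0,i0-[0,0,.009]]))
a=(pix('scene',[o,o-[0,0,.022]])-[240,140])*5.6;b=(pix('top',[o,o-[0,0,.022]])-[330,165])*5.6+[392,0]
print(a,b)
for q in (*a,*b): cv2.circle(c,tuple(int(v) for v in q),3,(0,0,255),-1)
cv2.imwrite('pics/c3.png',c)
E
```

```text
[[-0.5   0.87  0.  ]
 [ 0.87  0.5  -0.  ]
 [-0.    0.   -1.  ]] [ 0.6351566  -0.12149594  0.09660497]
init tcp,tip in scene0 [[556.3407317  190.98837074]
 [554.822955   193.15644581]]
[[185.1364273  173.79983344]
 [187.59265624 200.45755211]] [[592.33791444 155.08962202]
 [587.4304921  157.56667693]]
```

View pics/c3.png

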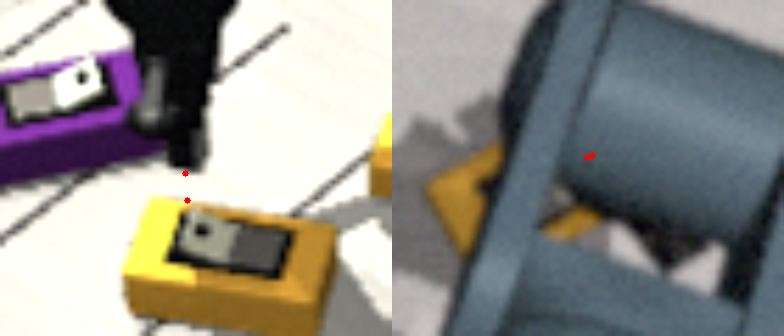

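```bash
python3 - <<'E'
from h import *
i0=np.array([.261,.595,.220]);y=np.array([.402,.916,0])*.05
for c in('top','scene'):
    print(c,'tips',pix(c,[i0+y-[0,0,.009],i0-y-[0,0,.009]]).round(0).tolist(),'flange-ish',pix(c,[i0+[0,0,.15]]).round(0).tolist(),'base',pix(c,[[0,0,0],[0,0,.15]]).round(0).tolist(),np.array(vision.camera_params(c)['dist']).round(3))
print(world('scene',pix('scene',[[.63,-.12,.05]]),.05))
im=np.hstack([cv2.resize(cv2.imread('pics/scene0_raw.png')[90:230,500:640],None,fx=2.8,fy=2.8),cv2.resize(cv2.imread('pics/top0_raw.png')[260:400,0:140],None,fx=2.8,fy=2.8)])
im=np.clip(im*2.0,0,255).astype(np.uint8)
for k,(c,o) in enumerate((('scene',(500,90)),('top',(0,260)))):
    for q in (pix(c,[i0+y-[0,0,.009],i0-y-[0,0,.009],i0+[0,0,.15]])-o)*2.8+[392*k,0]: cv2.circle(im,tuple(int(v) for v in q),3,(0,0,255),-1)
cv2.imwrite('pics/c4.png',im)
E
```

```text
top tips [[74.0, 328.0], [108.0, 344.0]] flange-ish [[53.0, 356.0]] base [[322.0, 404.0], [323.0, 429.0]] [-0.074  0.     0.     0.     0.   ]
scene tips [[569.0, 206.0], [541.0, 181.0]] flange-ish [[585.0, 151.0]] base [[407.0, 117.0], [414.0, 85.0]] [-0.036  0.     0.     0.     0.   ]
[[ 0.63 -0.12  0.05]]
```

View pics/c4.png

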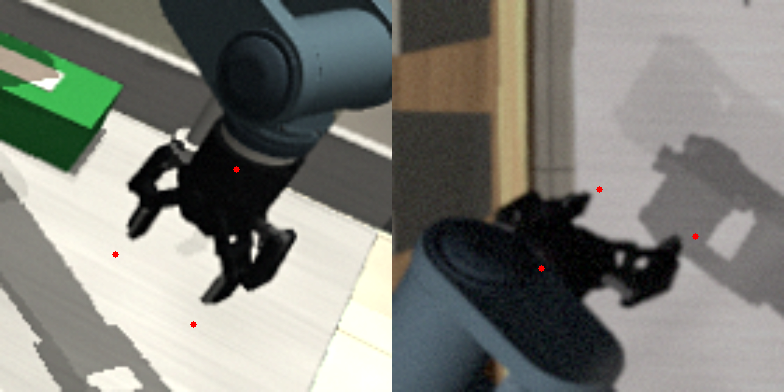

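The crops show the fingertips about 22 mm higher than the state implies, in both cameras and consistently along z; laterally they agree. I'll come down in small steps and watch the force.

```bash
python3 -m inch '[{"x":0,"y":-1,"z":-5,"rx":0,"ry":0,"rz":0,"fingers":0},{"x":0,"y":-2,"z":-10,"rx":0,"ry":0,"rz":0,"fingers":0},{"x":0,"y":-2,"z":-14,"rx":0,"ry":0,"rz":0,"fingers":0},{"x":0,"y":-2,"z":-14,"rx":0,"ry":0,"rz":0,"fingers":0}]'
python3 -m inch '[{"x":0,"y":0,"z":-2,"rx":0,"ry":0,"rz":0,"fingers":0},{"x":0,"y":0,"z":-4,"rx":0,"ry":0,"rz":0,"fingers":0},{"x":0,"y":0,"z":-4,"rx":0,"ry":0,"rz":0,"fingers":0}]'
```

```text
time_s: 2.95
position: [0.6339, -0.1237, 0.0802]
eef_rot: [-1.579, -2.714, 0.0]
contact_force: [0.3, -0.1, 0.1]
gripper_width: 0.0001
finger_force: 0.0
time_s: 3.32
position: [0.6342, -0.1238, 0.0767]
eef_rot: [-1.58, -2.715, 0.0]
contact_force: [0.4, -0.0, 0.1]
gripper_width: -0.0002
finger_force: 0.0
```

```bash
for i in 1 2 3; do python3 -m inch '[{"x":0,"y":0,"z":-2,"rx":0,"ry":0,"rz":0,"fingers":0},{"x":0,"y":0,"z":-4,"rx":0,"ry":0,"rz":0,"fingers":0}]' | grep -E 'pos|contact'; done
```

```text
position: [0.6344, -0.1239, 0.0728]
contact_force: [-0.3, 0.6, -0.6]
position: [0.6343, -0.1238, 0.0687]
contact_force: [0.3, -0.3, -0.3]
position: [0.6344, -0.1238, 0.0647]
contact_force: [-0.1, -0.1, 0.4]
```

No contact yet, which confirms the tips sit higher than stated. Continuing down in steps.

```bash
python3 -m inch '[{"x":0,"y":0,"z":-2,"rx":0,"ry":0,"rz":0,"fingers":0},{"x":0,"y":0,"z":-4,"rx":0,"ry":0,"rz":0,"fingers":0}]' | grep -E 'pos|contact'
python3 -m inch '[{"x":0,"y":0,"z":-2,"rx":0,"ry":0,"rz":0,"fingers":0},{"x":0,"y":0,"z":-4,"rx":0,"ry":0,"rz":0,"fingers":0}]' | grep -E 'pos|contact'
python3 - <<'E'
from h import *
snap('scene','s2',(240,140,310,200),8)
E
```

```text
position: [0.6344, -0.1239, 0.0608]
contact_force: [0.6, -0.1, 0.3]
position: [0.6343, -0.1238, 0.0568]
contact_force: [-0.3, 0.3, 0.1]
```

View pics/s2.png

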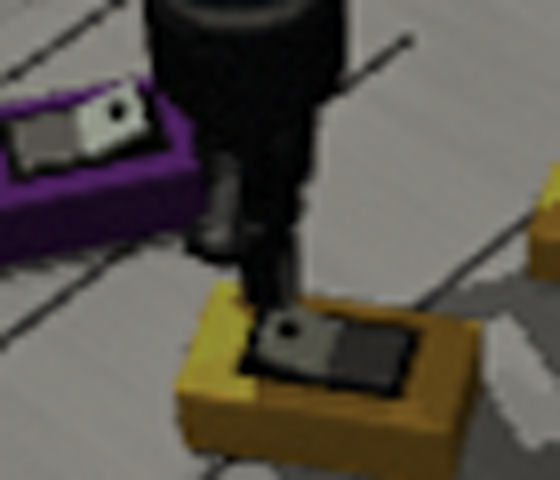

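The tip (272,303) hangs above or behind the white half, with the dot at (290,328). I'll triangulate the tip offset from the initial pictures in both cameras.

```bash
python3 - <<'E'
from h import *
from scipy.optimize import least_squares as ls
i0=np.array([.261,.595,.220]);y=np.array([.402,.916,0])*.05
def tri(s,t): return ls(lambda P:np.r_[pix('scene',[P])[0]-s,pix('top',[P])[0]-t],i0,x_scale=.01)
# scene: left tip (135,235), right tip (212,300); top: (588,200),(676,243)
for s,t in (((135,235),(676,243)),((210,300),(588,200))):
    r=tri(np.array(s)/2.8+[500,90],np.array(t)/2.8+[-140,260]);print(r.x.round(3),r.fun.round(1),'rel TCP',(r.x-i0).round(3))
p=monitor.read_state()['position'];print(p)
J=np.array([pix('scene',[p+d])[0]-pix('scene',[p])[0] for d in np.eye(3)*.01]);print('px per 10mm',J.round(2))
print('TCP px in s2 crop',(pix('scene',[p,p+[0,0,.01]])-[240,140])*8, 'press',(pix('scene',[[.6355,-.1241,.054]])-[240,140])*8)
E
```

```text
[0.243 0.553 0.243] [-0.9  0.2 -0.8  0.4] rel TCP [-0.018 -0.042  0.023]
[0.278 0.637 0.241] [-1.3  0.4 -1.2  0.6] rel TCP [0.017 0.042 0.021]
[ 0.63414769 -0.12377173  0.05643331]
px per 10mm [[-2.16  1.7 ]
 [ 2.21  1.49]
 [-0.2  -2.1 ]]
TCP px in s2 crop [[268.55360352 313.01925144]
 [266.98998833 296.18399036]] press [[266.02483178 318.52484445]]
```

Triangulation gives clean lateral alignment, with the closed tips about 9 mm above the reported TCP height. I expect contact near TCP z 0.047 and fully on near 0.036.

```bash
for i in 1 2 3 4; do python3 -m inch '[{"x":0,"y":0,"z":-2,"rx":0,"ry":0,"rz":0,"fingers":0},{"x":0,"y":0,"z":-4,"rx":0,"ry":0,"rz":0,"fingers":0}]' | grep -E 'pos|contact'; done
```

```text
position: [0.6344, -0.1238, 0.0528]
contact_force: [0.1, 0.2, 0.2]
position: [0.6343, -0.1238, 0.0487]
contact_force: [0.5, -0.6, -0.5]
position: [0.6344, -0.1239, 0.0448]
contact_force: [-0.1, -0.0, 2.9]
position: [0.6353, -0.1249, 0.042]
contact_force: [-0.8, -3.1, 5.0]
```

```bash
for i in 1 2 3 4; do python3 -m inch '[{"x":0,"y":0,"z":-2,"rx":0,"ry":0,"rz":0,"fingers":0},{"x":0,"y":0,"z":-2,"rx":0,"ry":0,"rz":0,"fingers":0}]' | grep -E 'pos|contact'; done
```

```text
position: [0.6356, -0.125, 0.04]
contact_force: [0.6, -3.3, 4.7]
position: [0.6354, -0.1244, 0.0377]
contact_force: [2.5, -3.8, 5.1]
position: [0.6348, -0.1238, 0.0351]
contact_force: [2.8, -2.8, 4.8]
position: [0.6349, -0.1239, 0.0344]
contact_force: [-1.3, -1.7, 11.5]
```

```bash
python3 -m inch '[{"x":0,"y":0,"z":-1,"rx":0,"ry":0,"rz":0,"fingers":0},{"x":0,"y":0,"z":-1,"rx":0,"ry":0,"rz":0,"fingers":0}]' | grep -E 'pos|contact'
python3 -m inch '[{"x":0,"y":0,"z":5,"rx":0,"ry":0,"rz":0,"fingers":0},{"x":0,"y":0,"z":40,"rx":0,"ry":0,"rz":0,"fingers":0},{"x":0,"y":30,"z":90,"rx":0,"ry":0,"rz":0,"fingers":0},{"x":-12,"y":80,"z":115,"rx":0,"ry":0,"rz":0,"fingers":0},{"x":-25,"y":130,"z":115,"rx":0,"ry":0,"rz":0,"fingers":0},{"x":-40,"y":180,"z":115,"rx":0,"ry":0,"rz":0,"fingers":0},{"x":-60,"y":235,"z":115,"rx":0,"ry":0,"rz":0,"fingers":0},{"x":-60,"y":235,"z":115,"rx":0,"ry":0,"rz":0,"fingers":0}]'
python3 - <<'E'
from h import *
snap('scene','s3',(240,140,310,200),8)
E
```

```text
position: [0.635, -0.1239, 0.0343]
contact_force: [-3.2, -0.4, 16.9]
time_s: 7.88
position: [0.5709, 0.1148, 0.1447]
eef_rot: [-1.57, -2.715, 0.003]
contact_force: [0.1, -1.1, 0.3]
gripper_width: 0.0002
finger_force: 0.0
```

View pics/s3.png

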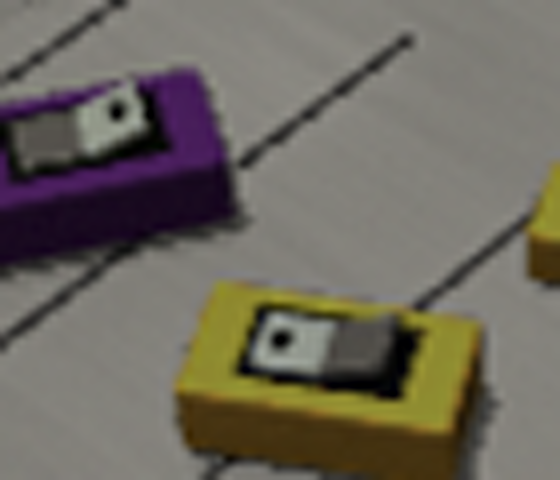

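The rocker now lies level on its white half (dot at 282,338), with the grey half raised. The box hasn't moved. On to the blue key.

```bash
python3 -m inch '[{"x":-17,"y":49,"z":0,"rx":0,"ry":0,"rz":0,"fingers":0},{"x":-34,"y":98,"z":0,"rx":0,"ry":0,"rz":0,"fingers":0},{"x":-51,"y":147,"z":0,"rx":0,"ry":0,"rz":0,"fingers":0},{"x":-67,"y":197,"z":-20,"rx":0,"ry":0,"rz":0,"fingers":0},{"x":-67,"y":197,"z":-50,"rx":0,"ry":0,"rz":0,"fingers":0},{"x":-67,"y":197,"z":-50,"rx":0,"ry":0,"rz":0,"fingers":0},{"x":-67,"y":197,"z":-50,"rx":0,"ry":0,"rz":0,"fingers":0},{"x":-67,"y":197,"z":-50,"rx":0,"ry":0,"rz":0,"fingers":0}]'
python3 -c "
from h import *
snap('scene','s4',(360,180,440,240),8);p=monitor.read_state()['position'];print(p,pix('scene',[p+[0,0,.01],[.5056,.3101,.084]])*8-[2880,1440])"
```

```text
time_s: 8.93
position: [0.5087, 0.3077, 0.0983]
eef_rot: [1.581, 2.713, 0.003]
contact_force: [0.1, 0.3, 1.2]
gripper_width: -0.0005
finger_force: 0.0
[0.50855899 0.30777886 0.09825565] [[404.00506981 284.05597977]
 [400.8378118  323.14570513]]
```

View pics/s4.png

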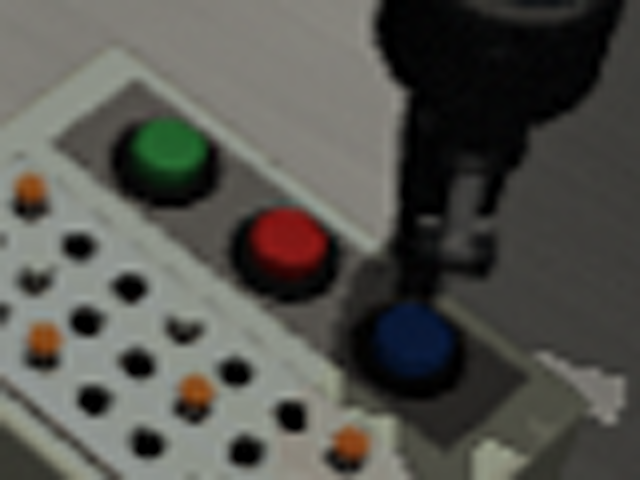

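The blue cap top is at (412,335) with the tip right above it at (418,290), so the alignment is good. Pressing down.

```bash
python3 -m inch '[{"x":-3,"y":2,"z":-6,"rx":0,"ry":0,"rz":0,"fingers":0},{"x":-3,"y":2,"z":-12,"rx":0,"ry":0,"rz":0,"fingers":0},{"x":-3,"y":2,"z":-18,"rx":0,"ry":0,"rz":0,"fingers":0},{"x":-3,"y":2,"z":-20,"rx":0,"ry":0,"rz":0,"fingers":0},{"x":-3,"y":2,"z":-20,"rx":0,"ry":0,"rz":0,"fingers":0}]'
for i in 1 2 3 4 ; do python3 -m inch '[{"x":0,"y":0,"z":-2,"rx":0,"ry":0,"rz":0,"fingers":0},{"x":0,"y":0,"z":-2,"rx":0,"ry":0,"rz":0,"fingers":0}]' | grep -E 'pos|contact'; done
```

```text
time_s: 9.6
position: [0.5042, 0.3101, 0.0766]
eef_rot: [-1.58, -2.715, 0.001]
contact_force: [0.4, 0.3, -0.6]
gripper_width: 0.0001
finger_force: 0.0
position: [0.5044, 0.3101, 0.0748]
contact_force: [0.4, 0.6, -0.9]
position: [0.5046, 0.3102, 0.0731]
contact_force: [0.6, 0.2, 0.4]
position: [0.5046, 0.3102, 0.0711]
contact_force: [-0.2, -1.2, 3.4]
position: [0.5046, 0.3102, 0.0689]
contact_force: [0.1, -0.1, 1.9]
```

```bash
for i in 1 2 3; do python3 -m inch '[{"x":0,"y":0,"z":-2,"rx":0,"ry":0,"rz":0,"fingers":0},{"x":0,"y":0,"z":-2,"rx":0,"ry":0,"rz":0,"fingers":0}]' | grep -E 'pos|contact'; done
```

```text
position: [0.5046, 0.3103, 0.0675]
contact_force: [-1.2, -0.0, 6.5]
position: [0.5047, 0.3103, 0.0673]
contact_force: [-7.1, -3.4, 17.6]
position: [0.5049, 0.3104, 0.0671]
contact_force: [-11.3, -5.0, 27.9]
```

The blue key has bottomed out at 28 N. Lifting straight up, then over to green, passing well above red.

```bash
python3 -m inch '[{"x":0,"y":0,"z":8,"rx":0,"ry":0,"rz":0,"fingers":0},{"x":0,"y":0,"z":55,"rx":0,"ry":0,"rz":0,"fingers":0},{"x":-4,"y":-30,"z":65,"rx":0,"ry":0,"rz":0,"fingers":0},{"x":-9,"y":-75,"z":65,"rx":0,"ry":0,"rz":0,"fingers":0},{"x":-14,"y":-118,"z":65,"rx":0,"ry":0,"rz":0,"fingers":0},{"x":-14,"y":-118,"z":45,"rx":0,"ry":0,"rz":0,"fingers":0},{"x":-14,"y":-118,"z":35,"rx":0,"ry":0,"rz":0,"fingers":0},{"x":-14,"y":-118,"z":35,"rx":0,"ry":0,"rz":0,"fingers":0},{"x":-14,"y":-118,"z":35,"rx":0,"ry":0,"rz":0,"fingers":0}]'
python3 -c "
from h import *
snap('scene','s5',(360,180,440,240),8)"
```

```text
time_s: 12.48
position: [0.4906, 0.1926, 0.0982]
eef_rot: [1.578, 2.716, 0.0]
contact_force: [-0.3, 0.3, -0.1]
gripper_width: -0.0002
finger_force: 0.0
```

View pics/s5.png

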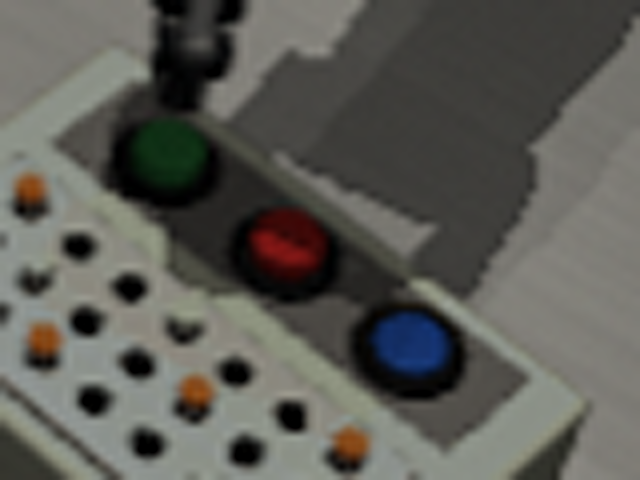

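The blue cap stays down (centre now 410,343) and the tip is right above green (168,148). Pressing green.

```bash
python3 -m inch '[{"x":0,"y":0,"z":-6,"rx":0,"ry":0,"rz":0,"fingers":0},{"x":0,"y":0,"z":-12,"rx":0,"ry":0,"rz":0,"fingers":0},{"x":0,"y":0,"z":-18,"rx":0,"ry":0,"rz":0,"fingers":0},{"x":0,"y":0,"z":-22,"rx":0,"ry":0,"rz":0,"fingers":0},{"x":0,"y":0,"z":-25,"rx":0,"ry":0,"rz":0,"fingers":0},{"x":0,"y":0,"z":-25,"rx":0,"ry":0,"rz":0,"fingers":0}]'
for i in 1 2 3 4 5; do python3 -m inch '[{"x":0,"y":0,"z":-2,"rx":0,"ry":0,"rz":0,"fingers":0},{"x":0,"y":0,"z":-2,"rx":0,"ry":0,"rz":0,"fingers":0}]' | grep -E 'pos|contact'; done
```

```text
time_s: 13.28
position: [0.4902, 0.1921, 0.0728]
eef_rot: [-1.58, -2.715, 0.001]
contact_force: [-0.7, -0.2, 1.8]
gripper_width: 0.0003
finger_force: 0.9
position: [0.4905, 0.1922, 0.0711]
contact_force: [-0.6, -0.3, 2.1]
position: [0.4906, 0.1922, 0.0691]
contact_force: [-0.8, -0.7, 3.9]
position: [0.4906, 0.1922, 0.0676]
contact_force: [-3.4, -1.4, 8.6]
position: [0.4908, 0.1923, 0.0673]
contact_force: [-9.6, -2.8, 20.9]
position: [0.491, 0.1923, 0.0671]
contact_force: [-15.9, -4.1, 34.1]
```

Fully down. Letting go and moving clear.

```bash
python3 -m inch '[{"x":0,"y":0,"z":10,"rx":0,"ry":0,"rz":0,"fingers":0},{"x":0,"y":0,"z":50,"rx":0,"ry":0,"rz":0,"fingers":0},{"x":0,"y":0,"z":100,"rx":0,"ry":0,"rz":0,"fingers":0},{"x":0,"y":0,"z":150,"rx":0,"ry":0,"rz":0,"fingers":0},{"x":0,"y":0,"z":180,"rx":0,"ry":0,"rz":0,"fingers":0},{"x":0,"y":0,"z":180,"rx":0,"ry":0,"rz":0,"fingers":0},{"x":0,"y":0,"z":180,"rx":0,"ry":0,"rz":0,"fingers":0},{"x":0,"y":0,"z":180,"rx":0,"ry":0,"rz":0,"fingers":0}]'
python3 -c "
from h import *
snap('scene','s6',(220,130,460,300),3)"
```

```text
time_s: 15.52
position: [0.4893, 0.192, 0.2405]
eef_rot: [-1.578, -2.713, 0.004]
contact_force: [-0.6, -0.3, 0.1]
gripper_width: -0.0002
finger_force: 0.0
```

View pics/s6.png

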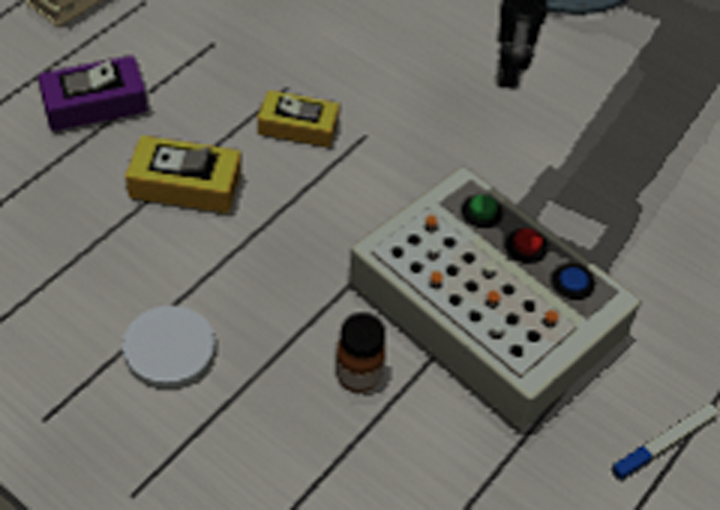

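The rocker is on (165,158), blue is down (573,280), and green (482,209) and red (527,243) are up. Nothing else has moved and the hand is clear.

```bash
python3 -c "
from bench import workorder
print(workorder.close_job())"
```

```text
the job is handed in; nothing more can be done
None
```

The heater is started in the order asked and the job is handed in at about 15.6 s: rocker on, blue key down and staying down, green key pressed fully and back up, red key, switch box and bystanders unmoved, hand clear.

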